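# Reset the tripped light controller

## Robot

A 6-joint arm with a two-finger parallel gripper is mounted at the origin on the work surface. World frame = base frame: x ahead of the robot, y to its left, z up, the work surface at z = 0. Lengths are in m, angles in degrees, forces in N, time in s.
With the tool pointing down it reaches from about 0.25 to 0.725 m from the base axis. Payload 9.7 kg.
Tool frame: the origin (TCP) lies on the centre line of the jaws, within the pads' length; the fingertips stand 17 mm ahead of it and the grasp point (between the pads) lies 2 mm behind it (bot.nose_length is the distance from the TCP to the fingertips, in m); x points along the fingers, y is the direction in which the jaws open and shut, and the axes are right-handed (so a half turn about x gives the same grasp; the last joint's range is limited). The gripper opens to 85 mm and grips with 20 to 120 N. Pads are 22 mm wide; open, the fingers measure 114 mm over their backs; the gripper's body (76 mm by 85 mm) begins 54 mm behind the grasp point. The pads swing forward as they close: fully open they stand 13 mm farther back than shut.
Start: joints at [-75.974, 4.979, 10.078, 95.1, 0, 90], TCP at [0.133, -0.534, 0.248] pointing down, gripper open.
Joint ranges: [-179.16, 179.16], [-48.56, 103.87], [-65.8, 70.77], [-126.05, 130.52], [-82.76, 87.17], [-180, 180]. Speed limits (degrees/s): [127.2, 127.2, 147.25, 180, 180, 180].

## Interface

Orientations are given as [roll, pitch, yaw] about the fixed x, y, z axes, in that order (R = Rz(yaw) Ry(pitch) Rx(roll)).
In Python, from workcell import bot, viewer, ticket gives the robot as it stands.
- The arm moves only by the tool jog_arm, never from a script. Its argument "deltas" is a list of rows, each an object of numbers: "fingers": the opening, from 0 (shut) to 1 (fully open); "x", "y", "z": the shift along the world's x, y, z in mm; "twist": the turn about the world's z in degrees. A call has 1 to 10 rows; each row is the pose to reach, as a shift and turn from the pose measured when the call began; what a row does not reach only later rows make up. A row lasts 1/10 s, in which the tool goes at most 50 mm and 8.59 degrees, less where a joint would pass 70% of its speed; a pose out of reach is approached as far as the arm can. A call with a gripper value outside its range is refused whole. The fingers move at their own pace and stop on an object; "grip_force" is the grip in N (left out, the last holds). Time passes only in rows, so rows that repeat a pose let the fingers close. It gives the time, the measured TCP pose, the force and the opening at its end, in the units of the state.
- bot.get_obs(): the state, without advancing time (a new reading comes with each control period).
- viewer.camera(name): name is "side" or "top"; returns a dict with "image" (420x560x3 uint8, red, green, blue), "fovy" (degrees; the focal length in pixels is half the picture's height over the tangent of half this angle, whatever the lens; pixels are square), "cx", "cy" (the principal point, pixels), "D" ([k1, k2, p1, p2, k3] as OpenCV has them; the pictures are not rectified), "world_to_cam" (4x4, takes a point from world to camera coordinates). Camera axes: x right, y down, z forward; pixel columns grow to the right and rows downward; lengths in m; the calibration is good to about 2 mm. A picture is of the moment at which its call begins. There is no depth.
- ticket.job_done(): hands the job in, once; it reports no verdict.
The state is a dict: "time": time; "q": joint angles; "qd": joint speeds; "joint_efforts": joint torques, N m; "ee_pos": TCP position; "tcp_rot": TCP orientation; "wrist_force": force on the tool from outside, world axes, zero at the start; "torque": the same for the moment, N m; "opening": finger opening in m.
Only numpy, scipy, OpenCV 4.12 (cv2) and the standard library are available. Lean on these libraries where they do the work, as an engineer would, in place of code of your own. Each camera call takes 0.05 s, during which the arm holds its last target.

## Task

One light controller has tripped: its lamp is red while the others are green. Using only the fingertips, push that controller's shutter fully open, reach into the well and hold the sunken orange reset key fully down for about two seconds, then push the shutter fully closed again. Do not lift, tip or shove the controller along the bench, and leave the other controllers, their shutters and keys, and the brake pads as they are.

Things in the scene. Friction and masses are not known exactly. Their poses are not given: they have to be found in the camera images.
- tripped: The tripped light controller: black box 150 (x) x 70 (y) x 62 mm high, about 1.5 kg, loose on the bench; origin: centre of its underside. Dome lamp at the +x end of its top is RED (the two others, alike, have green). In the top, centred at x = -40 mm, a square well 46 x 46 mm, floor 40 mm below the top, the orange reset key in its middle, covered by a flat shutter when closed.
- tripped_shutter (a joint): Slide of the tripped controller's aluminium shutter, a plate 56 (x) x 58 (y) x 4 mm lying on the case top (its top 66.5 mm above the bench), m: 0 = closed over the well, 0.058 = fully open, slid towards the case's +x (the lamp end). Friction 1.5 N, stays where left, hard stops; starts at 0 to 0.012.
- tripped_rib (a point): Centre of the top edge of the yellow rib across the middle of that shutter, 78.5 mm above the bench. The rib is 8 mm thick (x), 44 mm wide (y) and stands 12 mm above the shutter plate; push it from either side with the fingertips. At x = -40 mm in the case's frame when closed, +18 mm when fully open.
- tripped_key (a joint): Travel of the tripped controller's reset key, m: 0 = released, 0.005 = fully down. It springs back; needs about 1.2 N to start and 4 N fully down.
- tripped_key_top (a point): Centre of the top of the reset key, an orange round cap 24 mm in diameter, standing in the well with its top 28 mm below the case top (34 mm above the bench) when released.
- ok_a: A working light controller (green lamp), a bystander: the same case, well, key and shutter as the tripped one; same origin and axes. Its shutter may stand open, closed or between.
- ok_a_rib (a point): Centre of the top edge of the yellow rib on that controller's shutter; leave it alone.
- ok_a_key (a joint): Travel of that controller's reset key, m, 0 = released; leave it alone.
- ok_b: A working light controller (green lamp), a bystander: the same case, well, key and shutter as the tripped one; same origin and axes. Its shutter may stand open, closed or between.
- ok_b_rib (a point): Centre of the top edge of the yellow rib on that controller's shutter; leave it alone.
- ok_b_key (a joint): Travel of that controller's reset key, m, 0 = released; leave it alone.
- pad_a: A sample brake pad lying flat, dark grey, 45 (x) x 138 (y) x 17 mm high, 0.3 kg, loose; origin at the centre of its underside. A bystander.
- pad_b: A sample brake pad lying flat, dark grey, 45 (x) x 138 (y) x 17 mm high, 0.3 kg, loose; origin at the centre of its underside. A bystander.

How it is judged:
By the outcome, as a careful person would: the job done as asked, in the order asked, and still so for the second after the job is handed in, with the robot touching nothing.
It also fails if it takes over 56 s, if anything falls off the work surface, if the arm or the gripper's body presses on something with over 40 N, if the wrist force passes 120 N, or if a joint passes its speed limit or range.

## Working session

There is one attempt and no reset: what is moved stays moved. The work goes in short steps, Python scripts to look and compute and a tool call to move; the robot and the scene stay as the last step left them, time stands still between calls to the robot, and variables do not carry over. Pictures are saved under pics/ and viewed, and the job is handed in when it is done.

Besides the shell and the picture viewer there is one more tool, called after "Request:" in YAML: its name, and indented under it one key for each argument. jog_arm: Moves the arm, as the interface text tells. Its arguments: {"type":"object","properties":{"deltas":{"type":"array"},"grip_force":{"type":"number"}},"required":["deltas"]}

```bash
mkdir -p pics; cat > h.py <<'E'
import numpy as np, cv2
from workcell import bot, viewer, ticket
def K(c):
    f=210/np.tan(np.radians(c["fovy"]/2)); return np.array([[f,0,c["cx"]],[0,f,c["cy"]],[0,0,1.]])
def snap(n,tag):
    c=viewer.camera(n); cv2.imwrite(f"pics/{tag}.png",c["image"][:,:,::-1])
    np.savez(f"pics/{tag}.npz",K=K(c),D=np.array(c["D"],float),T=np.array(c["world_to_cam"]),im=c["image"]); return c
def ray(tag,px,z):
    d=np.load(f"pics/{tag}.npz"); T=d["T"]
    u=cv2.undistortPoints(np.array(px,float).reshape(-1,1,2),d["K"],d["D"]).reshape(-1,2)
    R=T[:3,:3];o=-R.T@T[:3,3]; r=np.c_[u,np.ones(len(u))]@R
    return o+r*((z-o[2])/r[:,2])[:,None]
def proj(tag,P):
    d=np.load(f"pics/{tag}.npz");T=d["T"]
    return cv2.projectPoints(np.array(P,float).reshape(-1,1,3),cv2.Rodrigues(T[:3,:3])[0],T[:3,3],d["K"],d["D"])[0].reshape(-1,2)
def crop(tag,x0,y0,x1,y1,s,out):
    im=np.load(f"pics/{tag}.npz")["im"][y0:y1,x0:x1,::-1]
    cv2.imwrite(f"pics/{out}.png",cv2.resize(im,None,fx=s,fy=s,interpolation=cv2.INTER_CUBIC))
E
python3 - <<'E'
from h import *
snap("top","t0");snap("side","s0");o=bot.get_obs();print(o,bot.nose_length)
E
```

```text
{'time': 0.1, 'q': array([-7.59749744e+01,  5.00699293e+00,  1.00392260e+01,  9.51012558e+01,
        3.55625293e-04,  8.99981922e+01]), 'qd': array([ 0.00216296, -0.14184846,  0.06246817, -0.01481871, -0.08655491,
        0.09445719]), 'joint_efforts': array([-3.72367658e-04, -5.21562302e+01,  4.65653408e+01,  1.59231835e-02,
       -7.25829227e-05,  6.21166222e-06]), 'ee_pos': array([ 0.13324381, -0.53341223,  0.24766522]), 'tcp_rot': array([-90.29700971,  89.93097636, 103.72982348]), 'wrist_force': array([-1.07555378,  0.54904375,  0.44605481]), 'torque': array([ 0.01618146, -0.01560801, -0.04339548]), 'opening': 0.08561804242047312} 0.017
```

View pics/t0.png

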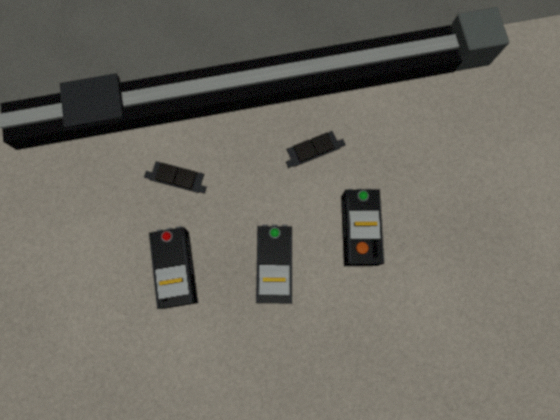

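View pics/s0.png

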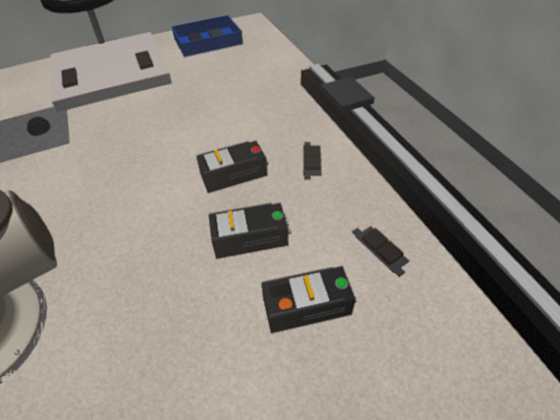

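The tripped controller (red lamp) is at about (172,270) in the top view and (232,165) in the side view. I'll enlarge both.

```bash
python3 - <<'E'
from h import *
crop("t0",130,215,220,320,6,"t0c");crop("s0",180,125,290,205,7,"s0c")
d=np.load("pics/t0.npz");T=d["T"];print(-T[:3,:3].T@T[:3,3])
print(ray("t0",[[167,237],[171,282]],0.07))
E
```

```text
[0.46163494 0.01347497 0.90727048]
[[0.63105798 0.1878363  0.07      ]
 [0.5433694  0.19244277 0.07      ]]
```

View pics/t0c.png

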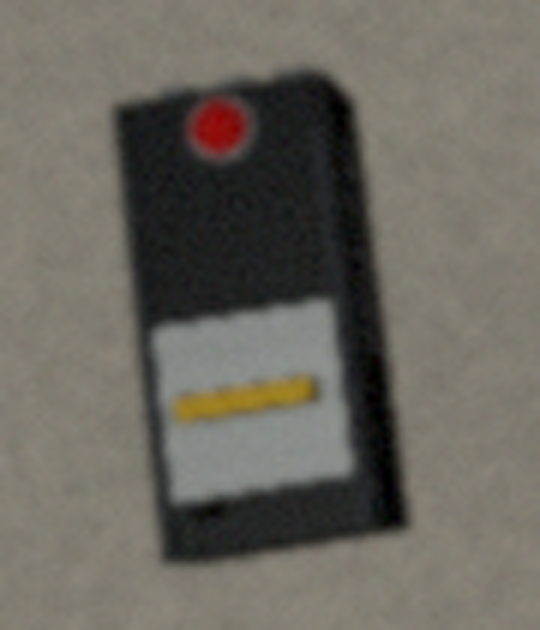

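View pics/s0c.png

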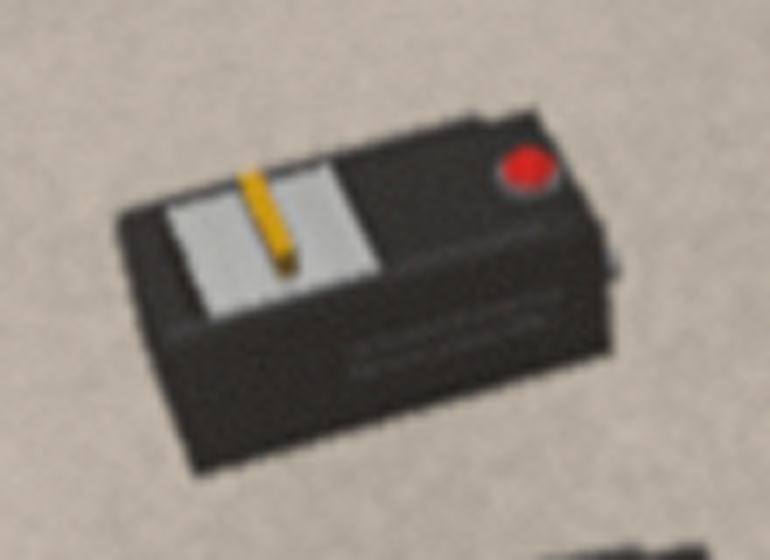

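```bash
cat > fit.py <<'E'
from h import *
from scipy.optimize import least_squares
def run(meas,x0=(0.585,0.19,0.05,0.0),fixed=None):
    def pts(p):
        x,y,a,s=p[:4];c,n=np.cos(a),np.sin(a);out=[]
        for tag,px,(X,Y,Z),m in meas:
            X=X+(s if m else 0); out.append((x+c*X-n*Y,y+n*X+c*Y,Z))
        return np.array(out)
    def res(p):
        P=pts(p);return np.concatenate([proj(t,[q])[0]-px for (t,px,_,_),q in zip(meas,P)])
    r=least_squares(res,x0,loss="soft_l1",x_scale=[.01,.01,.1,.01]);print("x y yaw s",r.x[:2],np.degrees(r.x[2]),r.x[3]);print(r.fun.reshape(-1,2).round(1).tolist());return r.x
E
cat > f0.py <<'E'
from fit import *
def C(u,v,x0,y0,s): return np.array([(u+.5)/s-.5+x0,(v+.5)/s-.5+y0])
t=lambda u,v:C(u,v,130,215,6); s=lambda u,v:C(u,v,180,125,7)
pl=lambda a,b:(-.04+a*.028,b*.029,.0665)
T=[("t0",t(152,325),pl(1,1),1),("t0",t(332,300),pl(1,-1),1),("t0",t(354,472),pl(-1,-1),1),("t0",t(170,502),pl(-1,1),1),
("t0",t(118,105),(.075,.035,.062),0),("t0",t(165,560),(-.075,.035,.062),0),("t0",t(247,399),(-.04,0,.0785),1)]
S=[("s0",s(165,207),pl(-1,1),1),("s0",s(332,162),pl(1,1),1),("s0",s(382,270),pl(1,-1),1),("s0",s(208,320),pl(-1,-1),1),
("s0",s(120,215),(-.075,.035,.062),0),("s0",s(197,475),(-.075,-.035,0),0),("s0",s(610,352),(.075,-.035,0),0)]
for m in (T,S,T+S): p=run(m)
x,y,a,sl=p
for n,X in(("key",-.04),("rib",-.04+sl),("ribopen",.018),("closed",-.04)): print(n,x+np.cos(a)*X,y+np.sin(a)*X)
E
python3 f0.py
```

```text
x y yaw s [0.57379501 0.19045824] -1.890593884216995 0.011177359995281855
[[0.4, 0.3], [0.2, -0.2], [-0.1, 0.2], [0.4, -0.0], [-0.2, -0.4], [-0.4, 0.4], [-0.3, -0.3]]
x y yaw s [0.5733523 0.1916633] -1.705310243290124 0.00963925333060894
[[0.2, -0.4], [-0.7, -0.2], [-0.7, -0.6], [0.4, -1.1], [-0.5, 0.2], [0.3, 1.1], [1.0, 1.2]]
x y yaw s [0.57352503 0.19065396] -1.9327696362962938 0.010816658776596422
[[0.3, 0.6], [0.2, 0.1], [-0.1, 0.5], [0.3, 0.3], [-0.3, -0.3], [-0.5, 0.6], [-0.4, 0.1], [0.9, -0.4], [0.1, -0.1], [0.0, -0.5], [1.0, -1.0], [-0.3, 0.4], [0.4, 1.3], [1.2, 1.6]]
key 0.5335477900707499 0.19200302878829295
rib 0.5443582951394939 0.19163821753848942
ribopen 0.591514793277302 0.19004687458895872
closed 0.5335477900707499 0.19200302878829295
```

```bash
python3 - <<'E'
from h import *
from scipy.spatial.transform import Rotation as R
o=bot.get_obs();M=R.from_euler("xyz",o["tcp_rot"],degrees=True).as_matrix();print(M.round(3));y=M[:,1];print(np.degrees(np.arctan2(y[1],y[0])))
E
```

```text
[[-0.     0.242 -0.97 ]
 [ 0.001 -0.97  -0.242]
 [-1.    -0.001 -0.   ]]
-75.97316659462842
```

Request:
jog_arm:
  deltas:
    - {"x": 20, "y": 36, "z": 0, "twist": 8, "fingers": 0}
    - {"x": 40, "y": 72, "z": 0, "twist": 16, "fingers": 0}
    - {"x": 60, "y": 108, "z": 0, "twist": 24, "fingers": 0}
    - {"x": 80, "y": 144, "z": 0, "twist": 32, "fingers": 0}
    - {"x": 100, "y": 180, "z": 0, "twist": 40, "fingers": 0}
    - {"x": 120, "y": 216, "z": 0, "twist": 48, "fingers": 0}
    - {"x": 140, "y": 252, "z": 0, "twist": 56, "fingers": 0}
    - {"x": 160, "y": 290, "z": 0, "twist": 64, "fingers": 0}
    - {"x": 180, "y": 327, "z": 0, "twist": 72, "fingers": 0}
    - {"x": 195, "y": 363, "z": 0, "twist": 80, "fingers": 0}
  grip_force: 20

```text
time: 1.1
ee_pos: [0.3287, -0.1687, 0.2474]
tcp_rot: [-93.5, 89.9, -179.1]
wrist_force: [1.8, 0.4, 0.0]
opening: 0.0001
```

```bash
python3 - <<'E'
from h import *
from scipy.spatial.transform import Rotation as R
o=bot.get_obs();M=R.from_euler("xyz",o["tcp_rot"],degrees=True).as_matrix();y=M[:,1];print(o["q"].round(1),o["ee_pos"],np.degrees(np.arctan2(y[1],y[0])))
E
```

```text
[-27.1 -19.4 -11.9  97.6  -0.   58.5] [ 0.32874105 -0.16874195  0.24743751] 4.358497490210383
```

Request:
jog_arm:
  deltas:
    - {"x": 20, "y": 36, "z": 0, "twist": 8.4, "fingers": 0}
    - {"x": 40, "y": 72, "z": 0, "twist": 16.8, "fingers": 0}
    - {"x": 60, "y": 108, "z": 0, "twist": 25.2, "fingers": 0}
    - {"x": 80, "y": 144, "z": 0, "twist": 33.6, "fingers": 0}
    - {"x": 100, "y": 180, "z": 0, "twist": 42, "fingers": 0}
    - {"x": 120, "y": 216, "z": 0, "twist": 50.4, "fingers": 0}
    - {"x": 140, "y": 252, "z": -20, "twist": 58.8, "fingers": 0}
    - {"x": 160, "y": 290, "z": -40, "twist": 67.2, "fingers": 0}
    - {"x": 178, "y": 325, "z": -60, "twist": 75.6, "fingers": 0}
    - {"x": 193, "y": 361, "z": -80, "twist": 83.7, "fingers": 0}

```text
time: 2.1
ee_pos: [0.5222, 0.1939, 0.1661]
tcp_rot: [-111.3, 89.9, -112.8]
wrist_force: [0.7, -0.6, 0.1]
opening: -0.0004
```

```bash
python3 - <<'E'
from h import *
from scipy.spatial.transform import Rotation as R
o=bot.get_obs();M=R.from_euler("xyz",o["tcp_rot"],degrees=True).as_matrix();y=M[:,1];print(o["q"].round(1),o["ee_pos"],np.degrees(np.arctan2(y[1],y[0])),o["wrist_force"])
snap("side","s1");snap("top","t1");crop("s1",160,50,300,210,5,"s1c");crop("t1",130,180,230,320,5,"t1c")
o=bot.get_obs();print(o["ee_pos"],o["wrist_force"])
E
```

```text
[20.4  5.1  1.1 86.1 -0.1 22. ] [0.5221848  0.19388092 0.16608472] 88.41667688272152 [ 0.67662194 -0.62967494  0.06209484]
[0.52137168 0.19528349 0.16295297] [-1.55136144 -1.06242848 -0.06401734]
```

View pics/s1c.png

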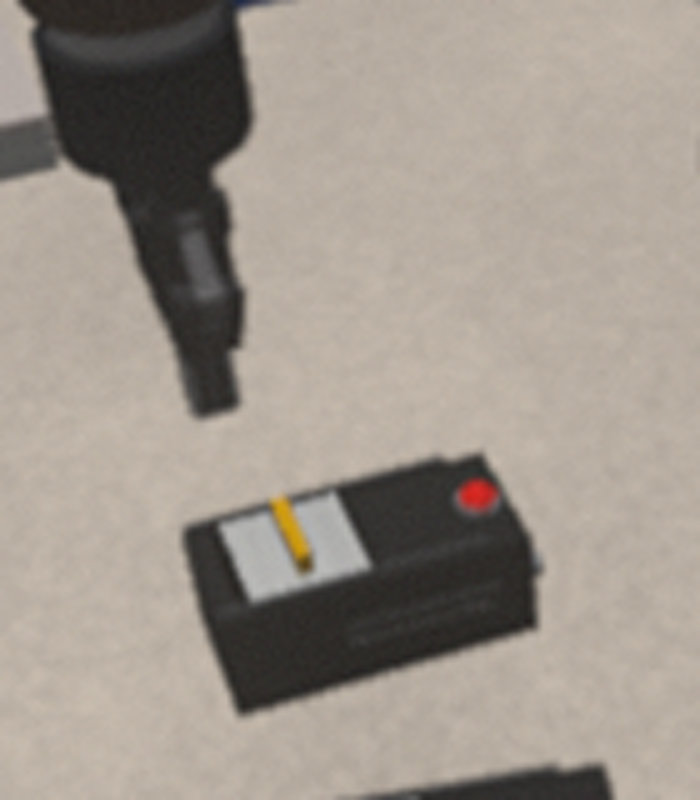

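View pics/t1c.png

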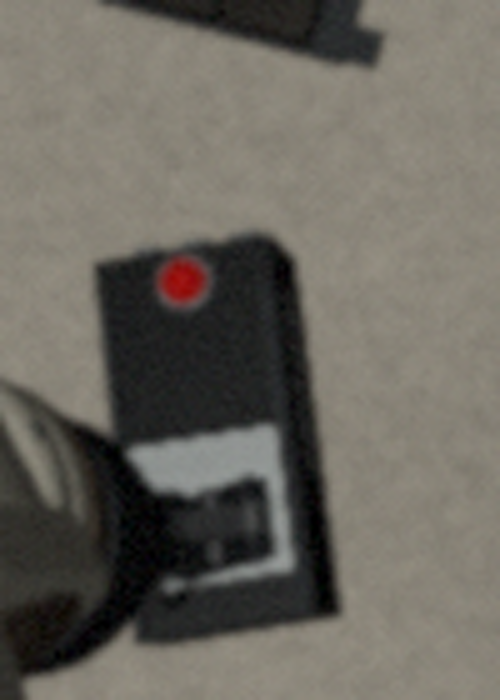

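Request:
jog_arm:
  deltas:
    - {"x": 0, "y": -3, "z": -20, "fingers": 0}
    - {"x": 0, "y": -3, "z": -45, "fingers": 0}
    - {"x": 0, "y": -3, "z": -65, "fingers": 0}
    - {"x": 0, "y": -3, "z": -75, "fingers": 0}
    - {"x": 0, "y": -3, "z": -75, "fingers": 0}
    - {"x": 0, "y": -3, "z": -75, "fingers": 0}

```text
validation failed for argument at $.de...
```

```bash
python3 - <<'E'
from h import *
o=bot.get_obs();print(o["ee_pos"],o["tcp_rot"],o["wrist_force"])
snap("side","s2");crop("s2",160,90,300,210,5,"s2c")
E
```

```text
[0.52137168 0.19528349 0.16295297] [-154.73585463   89.66028244 -156.22492822] [-1.55136144 -1.06242848 -0.06401734]
```

View pics/s2c.png

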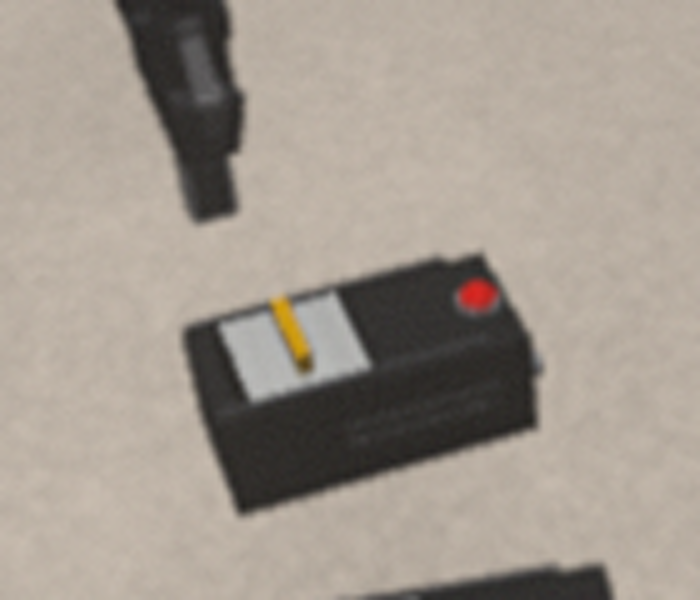

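The arm did not move: that call was rejected by the argument validation, and the truncated message doesn't say why. The state and picture are unchanged, with the fingers still above the case. I'll send the same descent again, leaving out the zero x entries.

Request:
jog_arm:
  deltas:
    - {"y": -3, "z": -20, "fingers": 0}
    - {"y": -3, "z": -45, "fingers": 0}
    - {"y": -3, "z": -65, "fingers": 0}
    - {"y": -3, "z": -75, "fingers": 0}
    - {"y": -3, "z": -75, "fingers": 0}
    - {"y": -3, "z": -75, "fingers": 0}

```text
validation failed for argument at $.de...
```

Both rejected calls left out "twist", and both accepted calls had all five fields. I'll send full rows.

Request:
jog_arm:
  deltas:
    - {"x": 0, "y": -3, "z": -20, "twist": 0, "fingers": 0}
    - {"x": 0, "y": -3, "z": -45, "twist": 0, "fingers": 0}
    - {"x": 0, "y": -3, "z": -65, "twist": 0, "fingers": 0}
    - {"x": 0, "y": -3, "z": -75, "twist": 0, "fingers": 0}
    - {"x": 0, "y": -3, "z": -75, "twist": 0, "fingers": 0}
    - {"x": 0, "y": -3, "z": -75, "twist": 0, "fingers": 0}

```text
time: 2.85
ee_pos: [0.5214, 0.1905, 0.0909]
tcp_rot: [-143.3, 89.8, -145.1]
wrist_force: [-0.8, -0.1, 0.4]
opening: 0.0
```

```bash
python3 - <<'E'
from h import *
from scipy.spatial.transform import Rotation as R
o=bot.get_obs();M=R.from_euler("xyz",o["tcp_rot"],degrees=True).as_matrix();y=M[:,1];print(o["ee_pos"],np.degrees(np.arctan2(y[1],y[0])),o["wrist_force"])
snap("side","s3");crop("s3",160,90,300,210,5,"s3c")
E
```

```text
[0.52141712 0.19046005 0.09091624] 88.18630164094029 [-0.83407082 -0.09255003  0.4130397 ]
```

View pics/s3c.png

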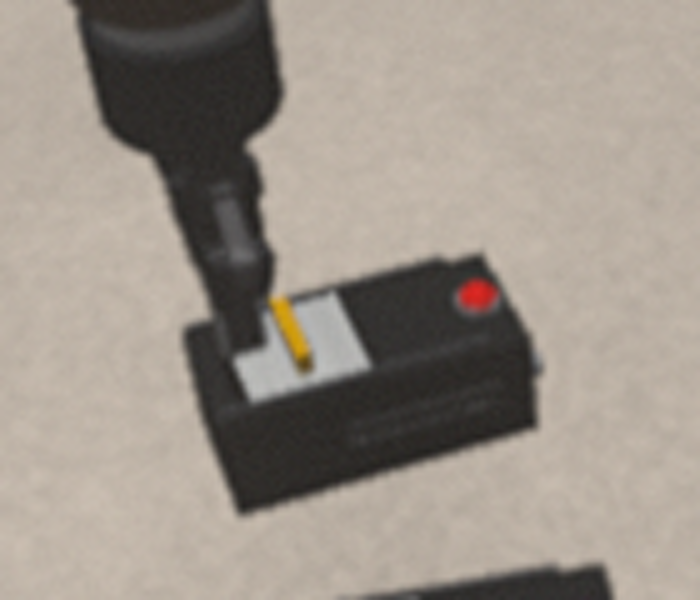

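Request:
jog_arm:
  deltas:
    - {"x": 3, "y": 1, "z": -3, "twist": 0, "fingers": 0}
    - {"x": 8, "y": 1, "z": -3, "twist": 0, "fingers": 0}
    - {"x": 14, "y": 1, "z": -3, "twist": 0, "fingers": 0}
    - {"x": 20, "y": 1, "z": -3, "twist": 0, "fingers": 0}
    - {"x": 26, "y": 1, "z": -3, "twist": 0, "fingers": 0}
    - {"x": 32, "y": 1, "z": -3, "twist": 0, "fingers": 0}
    - {"x": 38, "y": 0, "z": -3, "twist": 0, "fingers": 0}
    - {"x": 43, "y": 0, "z": -3, "twist": 0, "fingers": 0}
    - {"x": 47, "y": 0, "z": -3, "twist": 0, "fingers": 0}
    - {"x": 49, "y": 0, "z": -3, "twist": 0, "fingers": 0}

```text
time: 3.9
ee_pos: [0.571, 0.1905, 0.0881]
tcp_rot: [-138.5, 89.8, -140.3]
wrist_force: [-1.8, -0.4, 0.5]
opening: -0.0002
```

```bash
python3 - <<'E'
from h import *
o=bot.get_obs();print(o["ee_pos"],o["wrist_force"])
snap("side","s4");snap("top","t4");crop("s4",160,90,300,210,5,"s4c");crop("t4",130,215,220,320,6,"t4c")
o=bot.get_obs();print(o["ee_pos"],o["wrist_force"])
E
```

```text
[0.57098713 0.19051618 0.08805812] [-1.80434886 -0.44874979  0.4989376 ]
[0.57095345 0.19053756 0.08813194] [ 0.13820611 -1.48764854  0.35621125]
```

View pics/s4c.png

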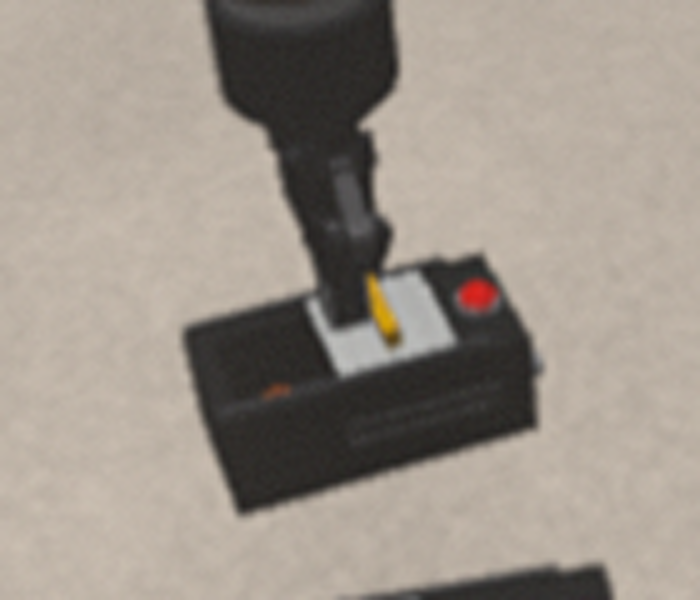

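View pics/t4c.png

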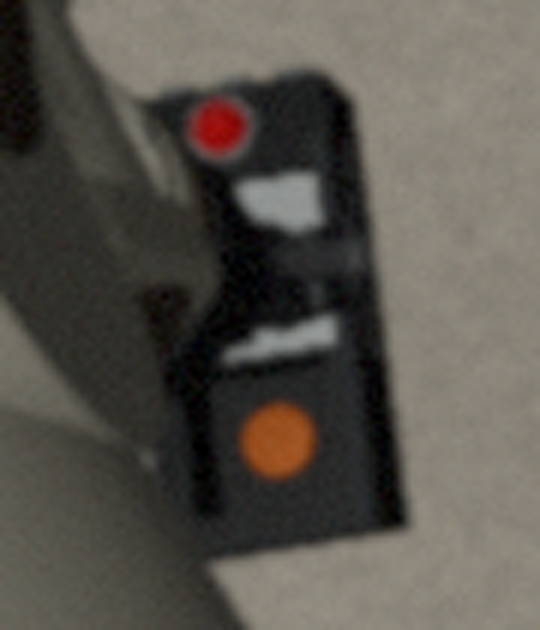

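```bash
python3 - <<'E'
from h import *
C=lambda u,v,x0,y0,s:[(u+.5)/s-.5+x0,(v+.5)/s-.5+y0]
print("key",ray("t4",[C(278,440,130,215,6)],.034))
x,y,a=.5736,.1906,np.radians(-1.93)
def w(X,Y,Z): return [x+np.cos(a)*X-np.sin(a)*Y,y+np.sin(a)*X+np.cos(a)*Y,Z]
for s in(.048,.053,.058):
  P=[w(-.04+s+i*.028,j*.029,.0665) for i,j in((-1,1),(1,1),(1,-1),(-1,-1))]+[w(-.04+s+.004,-.022,.0785)]
  print(s,((proj("s4",P)+.5-[160,90])*5-.5).round(0).tolist())
  P=[w(-.04+s+i*.028,-.029,.0665) for i in (1,-1)];print(((proj("t4",P)+.5-[130,215])*6-.5).round(0).tolist())
E
```

```text
key [[0.53350747 0.19217679 0.034     ]]
0.048 [[299.0, 300.0], [412.0, 270.0], [450.0, 344.0], [333.0, 376.0], [393.0, 328.0]]
[[320.0, 188.0], [340.0, 359.0]]
0.053 [[309.0, 298.0], [422.0, 268.0], [461.0, 341.0], [344.0, 373.0], [404.0, 326.0]]
[[318.0, 172.0], [338.0, 343.0]]
0.058 [[320.0, 295.0], [432.0, 265.0], [471.0, 338.0], [354.0, 371.0], [414.0, 323.0]]
[[317.0, 157.0], [336.0, 328.0]]
```

Request:
jog_arm:
  deltas:
    - {"x": 1.5, "y": 0, "z": 0, "twist": 0, "fingers": 0}
    - {"x": 3, "y": 0, "z": 0, "twist": 0, "fingers": 0}
    - {"x": 4, "y": 0, "z": 0, "twist": 0, "fingers": 0}
    - {"x": 4.5, "y": 0, "z": 0, "twist": 0, "fingers": 0}
    - {"x": 4.5, "y": 0, "z": 0, "twist": 0, "fingers": 0}

```text
time: 4.5
ee_pos: [0.5756, 0.1905, 0.0882]
tcp_rot: [-132.6, 89.8, -134.4]
wrist_force: [-1.4, -0.8, -0.4]
opening: 0.0002
```

```bash
python3 - <<'E'
from h import *
for i in range(2):
  snap("side","s5");o=bot.get_obs();print(o["ee_pos"],o["wrist_force"])
snap("top","t5");crop("s5",200,130,280,190,9,"s5c");crop("t5",130,215,220,320,6,"t5c")
E
```

```text
[0.57554413 0.19050349 0.08816189] [-0.93592435 -0.40345433 -0.67424695]
[0.5755229  0.19052883 0.08815472] [-1.08600537 -0.41057096  0.39730493]
```

View pics/s5c.png

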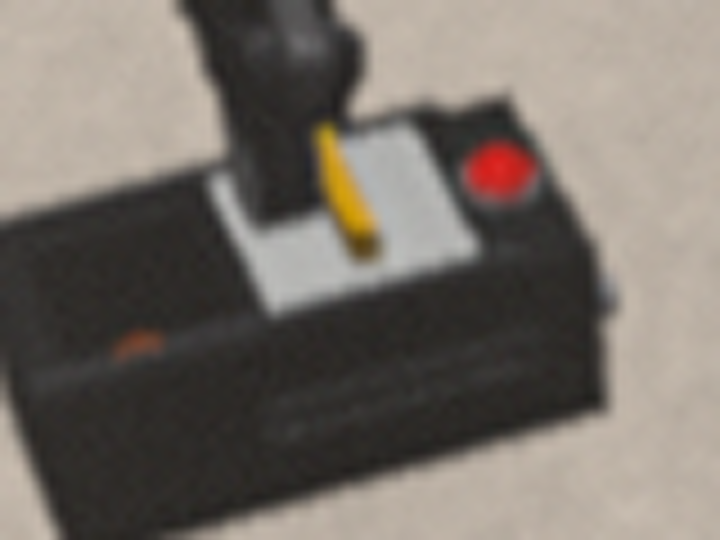

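View pics/t5c.png

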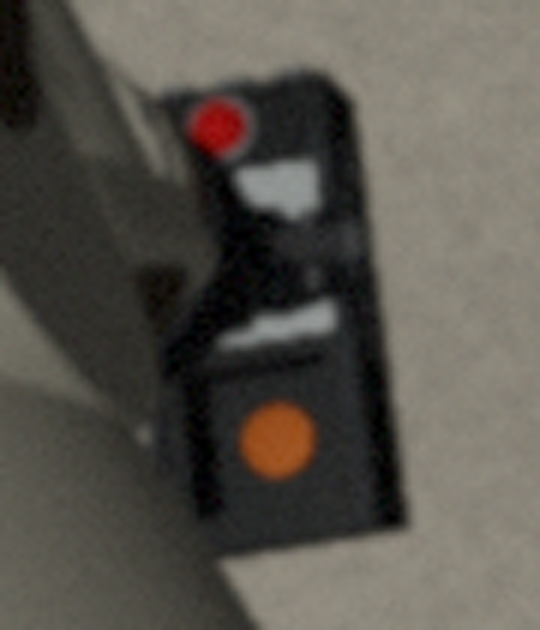

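Request:
jog_arm:
  deltas:
    - {"x": 0.5, "y": 0, "z": 0, "twist": 0, "fingers": 0}
    - {"x": 1, "y": 0, "z": 0, "twist": 0, "fingers": 0}
    - {"x": 1, "y": 0, "z": 0, "twist": 0, "fingers": 0}

```text
time: 4.95
ee_pos: [0.5761, 0.1905, 0.0881]
tcp_rot: [-141.5, 89.8, -143.3]
wrist_force: [-5.2, -0.8, 2.2]
opening: 0.0002
```

Request:
jog_arm:
  deltas:
    - {"x": 0.5, "y": 0, "z": 0, "twist": 0, "fingers": 0}
    - {"x": 0.5, "y": 0, "z": 0, "twist": 0, "fingers": 0}

```text
time: 5.15
ee_pos: [0.5762, 0.1905, 0.0881]
tcp_rot: [-148.4, 89.7, -150.2]
wrist_force: [-6.2, -0.7, 2.4]
opening: 0.0005
```

Request:
jog_arm:
  deltas:
    - {"x": -3, "y": 0, "z": 0, "twist": 0, "fingers": 0}
    - {"x": -4, "y": 0, "z": 15, "twist": 0, "fingers": 0}
    - {"x": -8, "y": 0, "z": 30, "twist": 0, "fingers": 0}
    - {"x": -30, "y": 1, "z": 30, "twist": 0, "fingers": 0}
    - {"x": -42.5, "y": 2, "z": 25, "twist": 0, "fingers": 0}
    - {"x": -42.5, "y": 2, "z": 15, "twist": 0, "fingers": 0}
    - {"x": -42.5, "y": 2, "z": 5, "twist": 0, "fingers": 0}
    - {"x": -42.5, "y": 2, "z": 0, "twist": 0, "fingers": 0}

```text
time: 5.95
ee_pos: [0.5339, 0.1924, 0.0871]
tcp_rot: [-148.5, 89.7, -150.3]
wrist_force: [-0.0, -0.6, -0.4]
opening: -0.0002
```

```bash
python3 - <<'E'
from h import *
snap("side","s6");o=bot.get_obs();print(o["ee_pos"],o["wrist_force"])
crop("s6",160,90,300,210,5,"s6c")
snap("top","t6");crop("t6",130,215,220,320,6,"t6c")
E
```

```text
[0.53357785 0.19222936 0.08638871] [-0.26260286  0.12179233 -1.16461979]
```

View pics/s6c.png

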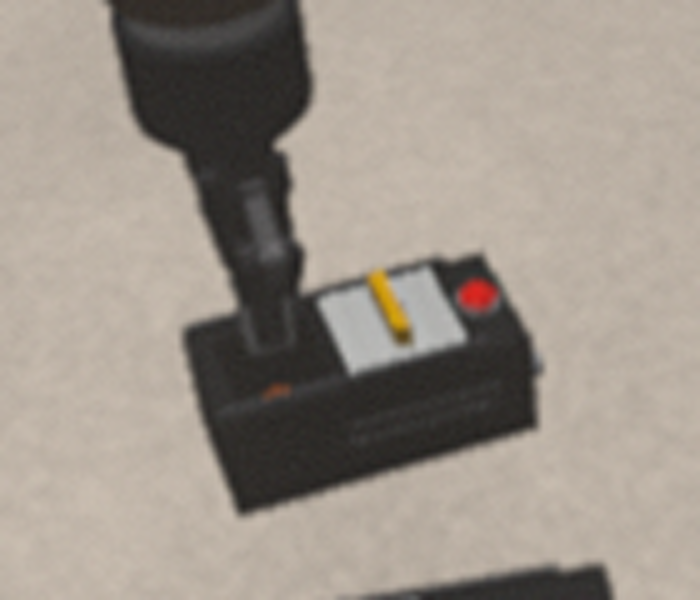

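View pics/t6c.png

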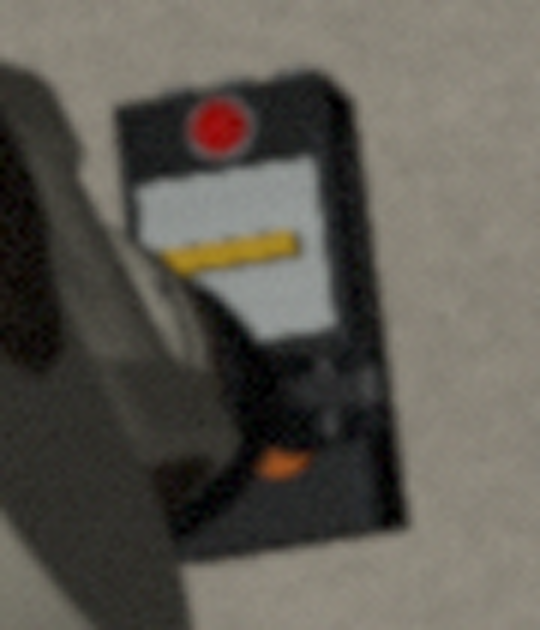

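The shutter is fully open: its edges match the s = 0.058 prediction, and it met the stop at 5–6 N. The fingers are over the key, so I'll go down into the well.

Request:
jog_arm:
  deltas:
    - {"x": 0, "y": 0, "z": -7, "twist": 0, "fingers": 0}
    - {"x": 0, "y": 0, "z": -14, "twist": 0, "fingers": 0}
    - {"x": 0, "y": 0, "z": -20, "twist": 0, "fingers": 0}
    - {"x": 0, "y": 0, "z": -26, "twist": 0, "fingers": 0}
    - {"x": 0, "y": 0, "z": -30, "twist": 0, "fingers": 0}
    - {"x": 0, "y": 0, "z": -33, "twist": 0, "fingers": 0}
    - {"x": 0, "y": 0, "z": -33, "twist": 0, "fingers": 0}

```text
time: 6.75
ee_pos: [0.5334, 0.1922, 0.0535]
tcp_rot: [-151.5, 89.6, -153.3]
wrist_force: [-0.3, 0.4, 0.9]
opening: 0.0003
```

Request:
jog_arm:
  deltas:
    - {"x": 0, "y": 0, "z": -1.5, "twist": 0, "fingers": 0}
    - {"x": 0, "y": 0, "z": -3, "twist": 0, "fingers": 0}
    - {"x": 0, "y": 0, "z": -4, "twist": 0, "fingers": 0}
    - {"x": 0, "y": 0, "z": -4, "twist": 0, "fingers": 0}

```text
time: 7.15
ee_pos: [0.5336, 0.1923, 0.0497]
tcp_rot: [-150.9, 89.6, -152.7]
wrist_force: [-0.8, -0.2, 1.3]
opening: -0.0001
```

Request:
jog_arm:
  deltas:
    - {"x": 0, "y": 0, "z": -1, "twist": 0, "fingers": 0}
    - {"x": 0, "y": 0, "z": -2, "twist": 0, "fingers": 0}
    - {"x": 0, "y": 0, "z": -3, "twist": 0, "fingers": 0}
    - {"x": 0, "y": 0, "z": -3, "twist": 0, "fingers": 0}

```text
time: 7.55
ee_pos: [0.5336, 0.1923, 0.0467]
tcp_rot: [-150.9, 89.6, -152.7]
wrist_force: [-0.9, -0.9, 3.4]
opening: 0.0002
```

Request:
jog_arm:
  deltas:
    - {"x": 0, "y": 0, "z": -0.5, "twist": 0, "fingers": 0}
    - {"x": 0, "y": 0, "z": -1, "twist": 0, "fingers": 0}
    - {"x": 0, "y": 0, "z": -1, "twist": 0, "fingers": 0}

```text
time: 7.85
ee_pos: [0.5336, 0.1923, 0.046]
tcp_rot: [-150.7, 89.7, -152.5]
wrist_force: [-1.7, -0.4, 5.8]
opening: -0.0008
```

Request:
jog_arm:
  deltas:
    - {"x": 0, "y": 0, "z": -1, "twist": 0, "fingers": 0}
    - {"x": 0, "y": 0, "z": -1, "twist": 0, "fingers": 0}
    - {"x": 0, "y": 0, "z": -1, "twist": 0, "fingers": 0}

```text
time: 8.15
ee_pos: [0.5336, 0.1923, 0.0459]
tcp_rot: [-149.9, 89.7, -151.7]
wrist_force: [-3.6, -1.7, 10.0]
opening: -0.0004
```

Request:
jog_arm:
  deltas:
    - {"x": 0, "y": 0, "z": -0.8, "twist": 0, "fingers": 0}
    - {"x": 0, "y": 0, "z": -0.8, "twist": 0, "fingers": 0}
    - {"x": 0, "y": 0, "z": -0.8, "twist": 0, "fingers": 0}
    - {"x": 0, "y": 0, "z": -0.8, "twist": 0, "fingers": 0}
    - {"x": 0, "y": 0, "z": -0.8, "twist": 0, "fingers": 0}
    - {"x": 0, "y": 0, "z": -0.8, "twist": 0, "fingers": 0}
    - {"x": 0, "y": 0, "z": -0.8, "twist": 0, "fingers": 0}
    - {"x": 0, "y": 0, "z": -0.8, "twist": 0, "fingers": 0}
    - {"x": 0, "y": 0, "z": -0.8, "twist": 0, "fingers": 0}
    - {"x": 0, "y": 0, "z": -0.8, "twist": 0, "fingers": 0}

```text
time: 9.15
ee_pos: [0.5336, 0.1923, 0.0459]
tcp_rot: [-149.5, 89.7, -151.3]
wrist_force: [-3.8, -1.8, 9.9]
opening: -0.0
```

Request:
jog_arm:
  deltas:
    - {"x": 0, "y": 0, "z": -0.6, "twist": 0, "fingers": 0}
    - {"x": 0, "y": 0, "z": -0.6, "twist": 0, "fingers": 0}
    - {"x": 0, "y": 0, "z": -0.6, "twist": 0, "fingers": 0}
    - {"x": 0, "y": 0, "z": -0.6, "twist": 0, "fingers": 0}
    - {"x": 0, "y": 0, "z": -0.6, "twist": 0, "fingers": 0}
    - {"x": 0, "y": 0, "z": -0.6, "twist": 0, "fingers": 0}
    - {"x": 0, "y": 0, "z": -0.6, "twist": 0, "fingers": 0}
    - {"x": 0, "y": 0, "z": -0.6, "twist": 0, "fingers": 0}
    - {"x": 0, "y": 0, "z": -0.6, "twist": 0, "fingers": 0}
    - {"x": 0, "y": 0, "z": -0.6, "twist": 0, "fingers": 0}

```text
time: 10.15
ee_pos: [0.5336, 0.1923, 0.0459]
tcp_rot: [-148.7, 89.7, -150.5]
wrist_force: [-3.5, -1.3, 8.8]
opening: -0.0004
```

Request:
jog_arm:
  deltas:
    - {"x": 0, "y": 0, "z": 5, "twist": 0, "fingers": 0}
    - {"x": 0, "y": 0, "z": 20, "twist": 0, "fingers": 0}
    - {"x": 0, "y": 0, "z": 45, "twist": 0, "fingers": 0}
    - {"x": 0, "y": 0, "z": 65, "twist": 0, "fingers": 0}
    - {"x": 15, "y": 0, "z": 70, "twist": 0, "fingers": 0}
    - {"x": 45, "y": -1, "z": 70, "twist": 0, "fingers": 0}
    - {"x": 70, "y": -3, "z": 65, "twist": 0, "fingers": 0}
    - {"x": 76, "y": -3, "z": 60, "twist": 0, "fingers": 0}
    - {"x": 76, "y": -3, "z": 57, "twist": 0, "fingers": 0}
    - {"x": 76, "y": -3, "z": 57, "twist": 0, "fingers": 0}

```text
time: 11.15
ee_pos: [0.6087, 0.1892, 0.1025]
tcp_rot: [-153.0, 89.6, -154.8]
wrist_force: [-0.6, -0.4, -0.3]
opening: -0.0
```

```bash
python3 - <<'E'
from h import *
snap("side","s7");o=bot.get_obs();print(o["ee_pos"],o["wrist_force"])
crop("s7",190,90,290,190,7,"s7c")
snap("top","t7");crop("t7",130,215,220,320,6,"t7c")
E
```

```text
[0.60871868 0.18933792 0.10298239] [-0.04348215  0.19449932  0.04995884]
```

View pics/s7c.png

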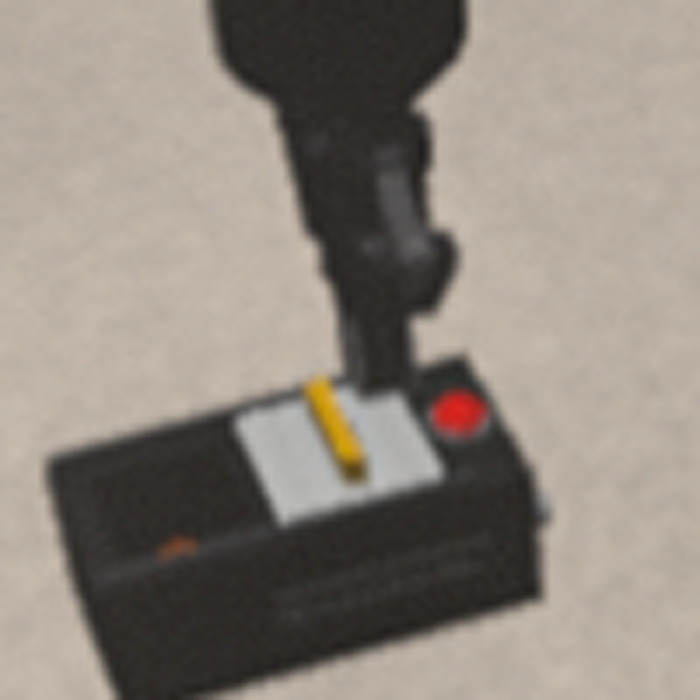

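View pics/t7c.png

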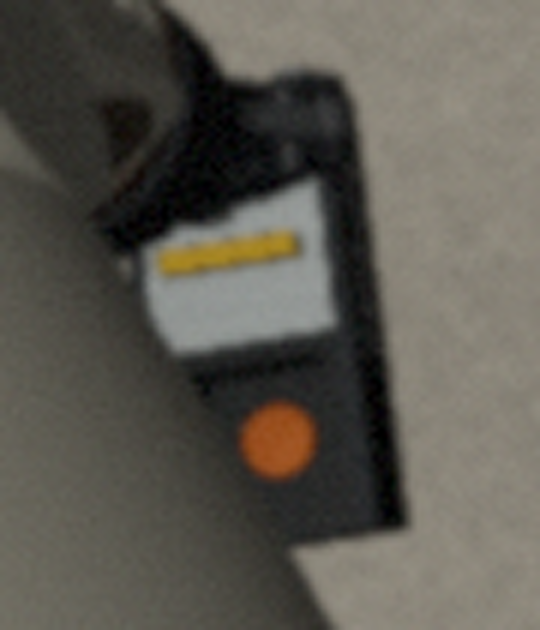

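Request:
jog_arm:
  deltas:
    - {"x": 0, "y": 0, "z": -4, "twist": 0, "fingers": 0}
    - {"x": 0, "y": 0, "z": -8, "twist": 0, "fingers": 0}
    - {"x": 0, "y": 0, "z": -12, "twist": 0, "fingers": 0}
    - {"x": 0, "y": 0, "z": -12, "twist": 0, "fingers": 0}

```text
time: 11.65
ee_pos: [0.6084, 0.1894, 0.0905]
tcp_rot: [-151.6, 89.6, -153.4]
wrist_force: [-0.5, 0.3, -0.5]
opening: -0.0001
```

```bash
python3 - <<'E'
from h import *
snap("side","s8");o=bot.get_obs();print(o["ee_pos"],o["wrist_force"])
crop("s8",190,90,290,190,7,"s8c")
E
```

```text
[0.60855131 0.18937792 0.09087166] [-0.06039895  0.58417655  1.25972861]
```

View pics/s8c.png

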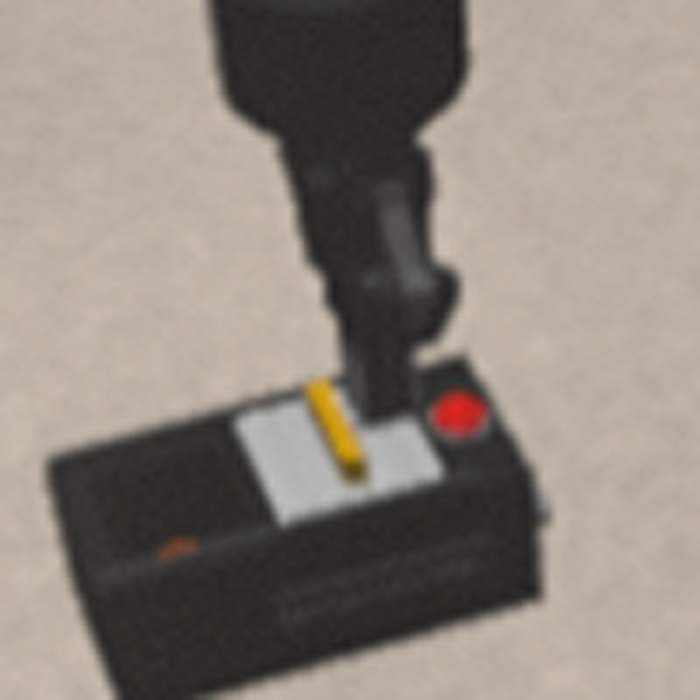

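The fingertips sit between the rib at crop (335,430) and the lamp at (460,413), and nothing is touching. I'll push the shutter most of the way closed.

Request:
jog_arm:
  deltas:
    - {"x": -3, "y": 0, "z": 0, "twist": 0, "fingers": 0}
    - {"x": -9, "y": 0, "z": -1, "twist": 0, "fingers": 0}
    - {"x": -15, "y": 0, "z": -2, "twist": 0, "fingers": 0}
    - {"x": -21, "y": 1, "z": -2, "twist": 0, "fingers": 0}
    - {"x": -27, "y": 1, "z": -2, "twist": 0, "fingers": 0}
    - {"x": -33, "y": 1, "z": -2, "twist": 0, "fingers": 0}
    - {"x": -39, "y": 1, "z": -2, "twist": 0, "fingers": 0}
    - {"x": -45, "y": 2, "z": -2, "twist": 0, "fingers": 0}
    - {"x": -50, "y": 2, "z": -2, "twist": 0, "fingers": 0}
    - {"x": -53, "y": 2, "z": -2, "twist": 0, "fingers": 0}

```text
time: 12.7
ee_pos: [0.5551, 0.1914, 0.0889]
tcp_rot: [-152.4, 89.7, -154.2]
wrist_force: [1.8, 0.8, 0.1]
opening: 0.0003
```

Request:
jog_arm:
  deltas:
    - {"x": -1, "y": 0, "z": 0, "twist": 0, "fingers": 0}
    - {"x": -2, "y": 0, "z": 0, "twist": 0, "fingers": 0}
    - {"x": -3, "y": 0, "z": 0, "twist": 0, "fingers": 0}
    - {"x": -3, "y": 0, "z": 0, "twist": 0, "fingers": 0}

```text
time: 13.1
ee_pos: [0.552, 0.1915, 0.0889]
tcp_rot: [-154.2, 89.7, -155.9]
wrist_force: [0.9, 0.6, -0.2]
opening: -0.0001
```

```bash
python3 - <<'E'
from h import *
snap("side","s9");o=bot.get_obs();print(o["ee_pos"],o["wrist_force"])
crop("s9",160,90,300,210,5,"s9c")
snap("top","t9");crop("t9",130,215,220,320,6,"t9c")
C=lambda u,v,x0,y0,s:[(u+.5)/s-.5+x0,(v+.5)/s-.5+y0]
x,y,a=.5736,.1906,np.radians(-1.93)
def w(X,Y,Z): return [x+np.cos(a)*X-np.sin(a)*Y,y+np.sin(a)*X+np.cos(a)*Y,Z]
for s in(.0,.005):
  P=[w(-.04+s+i*.028,j*.029,.0665) for i,j in((-1,1),(1,1),(1,-1),(-1,-1))]
  print(s,((proj("s9",P)+.5-[160,90])*5-.5).round(0).tolist(),((proj("t9",P)+.5-[130,215])*6-.5).round(0).tolist())
E
```

```text
[0.55201125 0.19147697 0.0888886 ] [ 1.78843454 -0.15745009  0.80997263]
0.0 [[200.0, 327.0], [316.0, 296.0], [350.0, 372.0], [230.0, 405.0]] [[175.0, 538.0], [158.0, 362.0], [337.0, 334.0], [357.0, 509.0]]
0.005 [[210.0, 324.0], [326.0, 293.0], [361.0, 369.0], [241.0, 402.0]] [[174.0, 522.0], [156.0, 347.0], [335.0, 319.0], [355.0, 493.0]]
```

View pics/s9c.png

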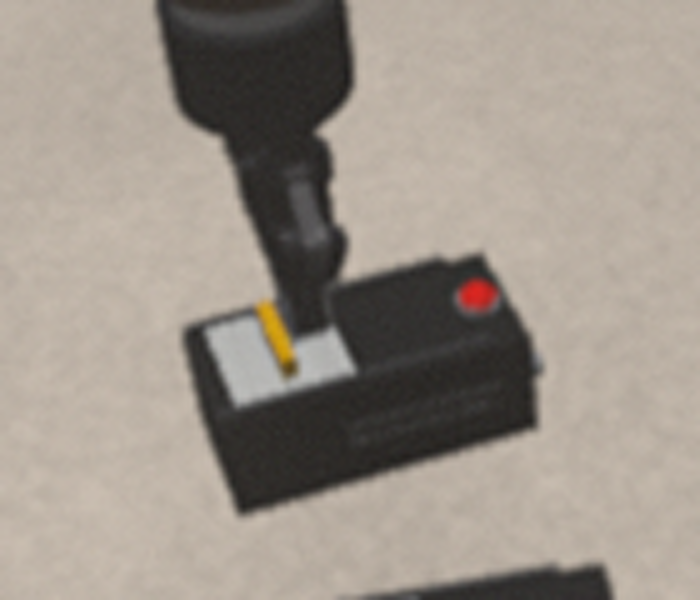

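View pics/t9c.png

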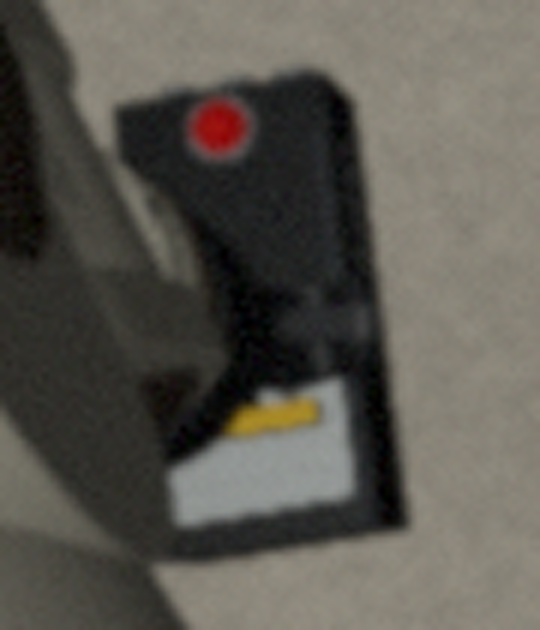

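Request:
jog_arm:
  deltas:
    - {"x": -1, "y": 0, "z": 0, "twist": 0, "fingers": 0}
    - {"x": -2, "y": 0, "z": 0, "twist": 0, "fingers": 0}
    - {"x": -2, "y": 0, "z": 0, "twist": 0, "fingers": 0}

```text
time: 13.5
ee_pos: [0.5499, 0.1915, 0.0889]
tcp_rot: [-154.5, 89.7, -156.3]
wrist_force: [1.3, 0.7, -0.1]
opening: -0.0003
```

Request:
jog_arm:
  deltas:
    - {"x": -0.5, "y": 0, "z": 0, "twist": 0, "fingers": 0}
    - {"x": -1, "y": 0, "z": 0, "twist": 0, "fingers": 0}
    - {"x": -1, "y": 0, "z": 0, "twist": 0, "fingers": 0}

```text
time: 13.8
ee_pos: [0.5489, 0.1915, 0.0889]
tcp_rot: [-155.4, 89.7, -157.2]
wrist_force: [1.3, 1.0, 0.4]
opening: -0.0002
```

Request:
jog_arm:
  deltas:
    - {"x": -0.5, "y": 0, "z": 0, "twist": 0, "fingers": 0}
    - {"x": -0.7, "y": 0, "z": 0, "twist": 0, "fingers": 0}
    - {"x": -0.7, "y": 0, "z": 0, "twist": 0, "fingers": 0}

```text
time: 14.1
ee_pos: [0.5481, 0.1915, 0.0889]
tcp_rot: [-155.4, 89.7, -157.2]
wrist_force: [1.6, 1.0, -1.0]
opening: -0.0001
```

Request:
jog_arm:
  deltas:
    - {"x": -0.5, "y": 0, "z": 0, "twist": 0, "fingers": 0}
    - {"x": -0.7, "y": 0, "z": 0, "twist": 0, "fingers": 0}
    - {"x": -0.7, "y": 0, "z": 0, "twist": 0, "fingers": 0}

```text
time: 14.4
ee_pos: [0.5479, 0.1915, 0.089]
tcp_rot: [-150.8, 89.7, -152.6]
wrist_force: [4.8, 0.4, -2.2]
opening: 0.0001
```

Request:
jog_arm:
  deltas:
    - {"x": -0.6, "y": 0, "z": 0, "twist": 0, "fingers": 0}
    - {"x": -0.6, "y": 0, "z": 0, "twist": 0, "fingers": 0}

```text
time: 14.6
ee_pos: [0.5479, 0.1915, 0.089]
tcp_rot: [-143.4, 89.8, -145.2]
wrist_force: [5.8, -0.3, -2.2]
opening: -0.0001
```

Request:
jog_arm:
  deltas:
    - {"x": 3, "y": 0, "z": 0, "twist": 0, "fingers": 0}
    - {"x": 4, "y": 0, "z": 10, "twist": 0, "fingers": 0}
    - {"x": 4, "y": 0, "z": 40, "twist": 0, "fingers": 0}
    - {"x": 4, "y": 0, "z": 80, "twist": 0, "fingers": 0}
    - {"x": 4, "y": 0, "z": 120, "twist": 0, "fingers": 0}
    - {"x": -30, "y": -30, "z": 140, "twist": 0, "fingers": 0}
    - {"x": -60, "y": -60, "z": 150, "twist": 0, "fingers": 0}
    - {"x": -90, "y": -90, "z": 150, "twist": 0, "fingers": 0}
    - {"x": -110, "y": -120, "z": 150, "twist": 0, "fingers": 0}
    - {"x": -110, "y": -120, "z": 150, "twist": 0, "fingers": 0}

```text
time: 15.6
ee_pos: [0.4358, 0.0693, 0.2408]
tcp_rot: [-125.5, 89.8, -127.4]
wrist_force: [0.8, 0.8, 0.7]
opening: -0.0
```

```bash
python3 - <<'E'
from h import *
snap("top","ta");snap("side","sa");o=bot.get_obs();print(o["ee_pos"],o["wrist_force"],o["time"])
crop("sa",160,90,300,210,5,"sac");crop("ta",130,215,220,320,6,"tac")
E
```

```text
[0.43771573 0.0711775  0.23999165] [ 0.18156176 -0.21450954 -0.16510155] 15.7
```

View pics/sac.png

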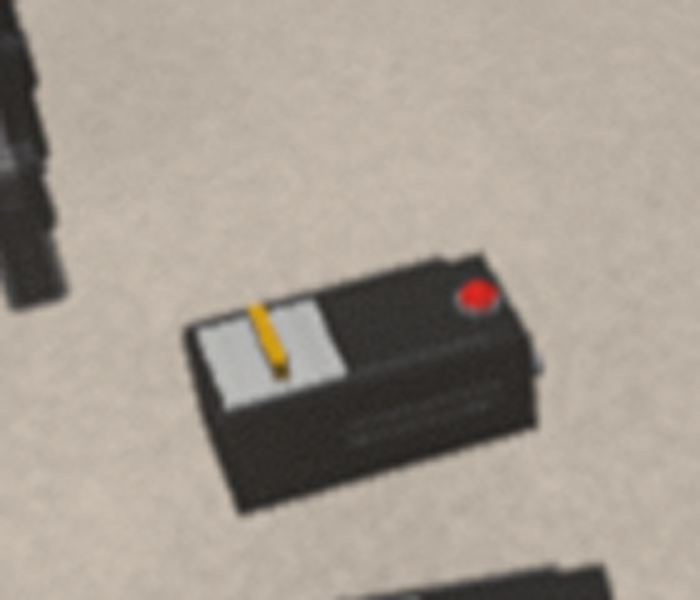

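View pics/tac.png

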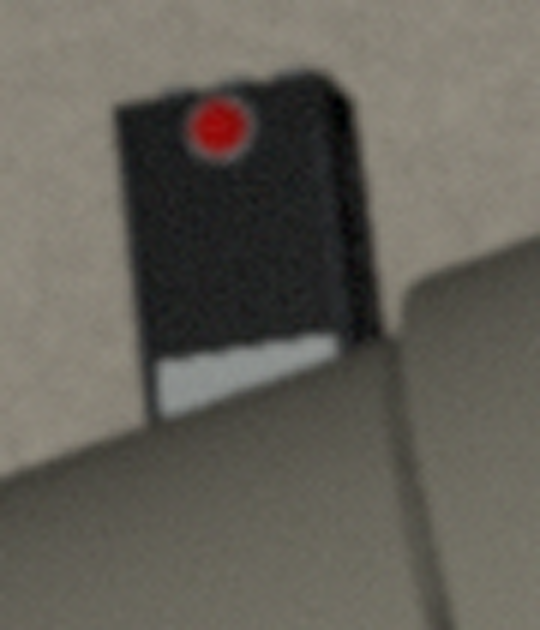

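View pics/ta.png

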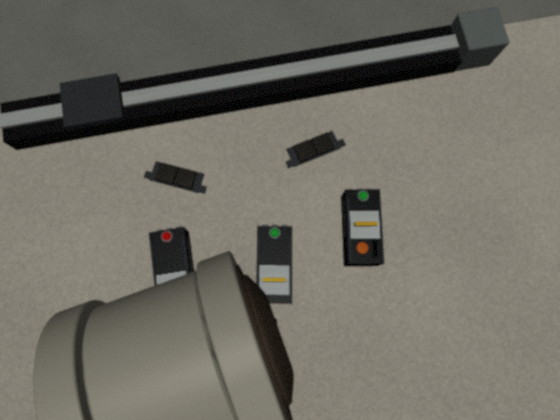

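```bash
python3 - <<'E'
from h import *
print(ticket.job_done())
E
```

```text
the job is handed in; nothing more can be done
None
```

I opened the tripped controller's shutter, held its reset key down for about 2.3 s, closed the shutter again, backed the arm away and handed the job in. The lamp was still red in the last pictures. The task doesn't say whether it changes on reset, so I have no visual proof that the reset took.

- **Shutter opening:** I pushed the rib with the shut fingertips until it met the stop at 5–6 N. The plate's edges matched the 58 mm prediction.
- **Reset key:** The fingertips stopped where the key should be fully down, at TCP z 0.046 m against a predicted 0.046 m. The force held at 9–10 N, above the 4 N needed. Key travel itself was not measured.
- **Shutter closing:** It met the closed stop at about 5–6 N. The plate's edges match the closed position in the side view, but the arm hid part of it from the top camera.
- **Surroundings:** The case is at the same pixels as at the start. The other two controllers and both brake pads look unchanged in the top view.
- **Rejected moves:** Two move calls were refused before anything moved, apparently because their rows left out "twist". Full rows were accepted. The arm was clear of everything at handover, at about 15.7 s.

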